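# Drive the stuck pivot pin out of the swing-arm hinge

## Robot

A 7-joint arm with a two-finger parallel gripper is mounted at the origin on the work surface. World frame = base frame: x ahead of the robot, y to its left, z up, the work surface at z = 0. Lengths are in m, angles in rad, forces in N, time in s.
With the tool pointing down it reaches from about 0.425 to 0.975 m from the base axis. Payload 16.7 kg.
Tool frame: the origin (TCP) lies midway between the tips of the shut fingers; the grasp point (between the pads) lies 19 mm behind it; z points along the fingers, y is the line along which they close (so a half turn about z gives the same grasp; the last joint's range is limited). The gripper opens to 85 mm and grips with 20 to 120 N. Pads are 22 mm wide; open, the fingers measure 114 mm over their backs; the gripper's body (76 mm by 85 mm) begins 54 mm behind the grasp point. The pads swing forward as they close: fully open they stand 13 mm farther back than shut.
Start: joints at [-1.298, 0.426, 0.074, 1.606, -0.034, 1.111, -0.067], TCP at [0.276, 0.616, 0.231] pointing down, gripper open.
Joint ranges: [-2.85, 2.85], [-0.5, 2.14], [-1.23, 1.37], [0.21, 2.46], [-1.02, 4.16], [0.16, 2.05], [-2.73, 2.73]. Speed limits (rad/s): [1.89, 1.89, 2.39, 2.39, 3.01, 3.01, 3.01].

## Interface

Orientations are given as a unit quaternion [w, x, y, z].
In Python, from station import arm gives the robot as it stands.
- The arm moves only by the tool step_arm, never from a script. Its argument "series" is a list of rows, each a list of 3 entries, a list of its own where there are three numbers: the shift along the tool's x, y, z in mm, then the turn about the tool's z in rad, then the finger opening in mm, from 0 to 85.4. A call has 1 to 20 rows; each row is the pose to reach, as a shift and turn from the pose commanded when the call began, along the tool's axes at that moment; what a row does not reach only later rows make up. A row lasts 1/10 s, in which the tool goes at most 50 mm and 8.59 degrees, less where a joint would pass 70% of its speed; a pose out of reach is approached as far as the arm can. A call with a gripper value outside its range is refused whole. The fingers move at their own pace and stop on an object; "squeeze" is the grip in N (left out, the last holds). Time passes only in rows, so rows that repeat a pose let the fingers close. It gives the time, the measured TCP pose, the force, the opening and the grip force at its end, in the units of the state.
- arm.observe(): the state, without advancing time (a new reading comes with each control period).
- arm.grab_frame(name): name is "scene" or "top" or "wrist"; returns a dict with "pixels" (400x640x3 uint8, blue, green, red), "vfov" (degrees; the focal length in pixels is half the picture's height over the tangent of half this angle, whatever the lens; pixels are square), "cx", "cy" (the principal point, pixels), "R" (3x3) and "t" (3): a world point X has camera coordinates R X + t. Camera axes: x right, y down, z forward; pixel columns grow to the right and rows downward; lengths in m; the calibration is good to about 2 mm. A picture is of the moment at which its call begins. There is no depth.
- arm.close_job(): hands the job in; it is judged then, once.
Trained networks look in a picture, given as the dict that the camera call returned (one of the last four; its "shot" number tells which), for a name from the list of things; names that differ only in an ending like _2 or _b are one class to them, and where a whole thing is asked for, a point or a joint stands for the part that bears it (a point fixed in the world has none). Each returns a list of dicts, best first, with "p" (0 to 1); they miss things now and then, are a little off and sometimes report something else, mostly with a low value. They report only what shows in the picture. A call takes as long as a camera call. They do not tell look-alikes from the thing itself.
- arm.search_frame(picture, query): "box" ([centre column, centre row, width, height] in pixels, round what is visible of it).
- arm.outline_of(picture, query): "pixels" (400x640 bool, what is visible of it) and "box" ([centre column, centre row, width, height] in pixels, round what is visible of it).
The state is a dict: "time": time; "q": joint angles; "qvel": joint speeds; "joint_efforts": joint torques, N m; "position": TCP position; "orientation": TCP orientation; "ft_force": force on the tool from outside, world axes, zero at the start; "ft_torque": the same for the moment, N m; "finger_gap": finger opening in m; "grasp_force": force on a finger pad.
Only numpy, scipy, OpenCV 4.12 (cv2) and the standard library are available. Lean on these libraries where they do the work, as an engineer would, in place of code of your own. Each camera call takes 0.05 s, during which the arm holds its last target. There are 200 camera calls.

## Task

The pivot pin of the blue swing-arm hinge is stuck with dried clay. Take the steel drift punch from the wooden tool block, feel for the pin's bore through the slot in the hinge's top, and steadily drive the pin down until it has left the steel hinge block, never leaning on the hinge with more than about 30 N. Then stand the punch back upright in its hole, fully home, and leave the awl and the small bowl where they are.

Things in the scene. Friction and masses are not known exactly. Their poses are not given: they have to be found in the camera images.
- bracket: Blue cast hinge bracket, fixed: base 146 x 110 x 12 mm, column at its +y side, slotted flat upper lug 108 x 50 mm, its top (the highest part) 102 mm up. Origin: underside of the base, below the slot's centre; z up, x along the slot. A dark steel hinge block, its arm running to the bracket's -y, is clamped right under the lug and does not shift under a gentle touch.
- slot (a point): Centre of the slot's mouth, on the lug's top; axes as the bracket. Slot 57 mm long (x), 14 wide, 8 deep; its floor is the hinge block's flat top, 94 mm above the table. The pin's vertical bore in the block is 11 mm wide with a 1 mm chamfer, centred across the slot but anywhere within 20 mm of this point along it: not measured, to be felt or seen.
- pin (a joint): Steel pivot pin, 9 mm thick, in the hinge block's bore, head at the bottom. Value (m): depth of its upper end below the block's top, 0.004 to 0.010 at the start, growing as it is driven down. The block is 24 mm thick: past 0.024 the pin has left it; it stops hard at 0.032. Clay holds it: about 9 N plus 2 N per 10 mm/s of speed; it stays where it is left.
- block: Wooden tool block, fixed, 54 x 130 x 60 mm (x, y, z); origin at the centre of its underside, z up. Two round holes 16 mm wide, 55 mm deep, 76 mm apart along y: the drift punch stands in one, a wooden-handled awl in the other, in either order.
- hole_a (a point): Centre of the mouth of the hole on the block's +y half, on its top face, 60 mm above the table.
- hole_b (a point): Centre of the mouth of the hole on the block's -y half, on its top face, 60 mm above the table.
- punch_mid (a point): Middle of the all-steel drift punch (130 mm long, about 0.15 kg); z runs from tip to head, up when standing. From the tip: driving end 7 mm thick, 50 mm long; collar 24 mm wide from 50 to 56 mm; straight grip 14 mm thick from 56 to 130 mm. Home, the collar rests on the block's top, the tip 10 mm and this point 75 mm above the table.
- punch_tip (a point): Centre of the flat end of the punch's thin driving end; axes as punch_mid.
- awl_mid (a point): Middle of the awl's bulbous wooden handle (28 mm thick, top 116 mm above the table), standing in the other hole; a bystander.
- bowl_mid (a point): Middle of a small white bowl, 84 mm wide, 45 mm high, on the table near the bracket; a bystander.
Not all that is in view belongs to the job. What is shaped like the block but pink is not meant.

How it is judged:
On the way, in this order (a step that is already met when the one before it is completed fails the run):
1. the punch is drawn out of the tool block (height (world z) of punch_tip above 0.065 m), for 0.1 s.
2. the pin is driven down until its upper end has left the hinge block (value of joint pin above 0.024 m), for 0.2 s.
At the end, for the whole second after the job is handed in: The pin's upper end is more than 24 mm below the hinge block's top (out of the block). The punch stands in a hole of the tool block: within 8 mm of the hole's centre, within 4 mm of fully home, less than 0.12 rad from upright. The awl is within 15 mm and the bowl within 20 mm of where they stood (value of joint pin above 0.024 m and (horizontal distance between punch_mid and hole_a below 0.008 m or horizontal distance between punch_mid and hole_b below 0.008 m) and height (world z) of punch_mid below 0.079 m and height (world z) of punch_tip below 0.014 m and angle between punch_mid's own z axis and vertical below 0.12 rad and distance of awl_mid from where it was at the start of the episode below 0.015 m and distance of bowl_mid from where it was at the start of the episode below 0.02 m); the robot touches nothing.
It fails at once if the punch leans on the hinge (bracket, arm or pin) with more than 32 N (contact force between punch and bracket above 32 N).
It fails at once if the gripper itself pushes on the hinge with more than 32 N (contact force between the fingers and bracket above 32 N).
It fails at once if the small bowl is pushed more than 20 mm (distance of bowl_mid from where it was at the start of the episode above 0.02 m).
It fails at once if the awl is moved more than 40 mm (distance of awl_mid from where it was at the start of the episode above 0.04 m).
It also fails if it takes over 72 s, if anything falls off the work surface, if the arm or the gripper's body presses on something with over 40 N, if the wrist force passes 120 N, or if a joint passes its speed limit or range.

## Working session

There is one attempt and no reset: what is moved stays moved. The work goes in short steps, Python scripts to look and compute and a tool call to move; the robot and the scene stay as the last step left them, time stands still between calls to the robot, and variables do not carry over. Pictures are saved under pics/ and viewed, at most 10 in all, crops included, and the job is handed in when it is done.

Besides the shell and the picture viewer there is one more tool, called after "Call:" as name(argument=value, ...), one argument or row to a line, values as JSON. step_arm: Moves the arm, as the interface text tells. Its arguments: {"type":"object","properties":{"series":{"type":"array","items":{"type":"array"}},"squeeze":{"type":"number"}},"required":["series"]}

```bash
mkdir -p pics
cat > h.py <<'E'
import numpy as np,cv2
from station import arm
def K(f):
    F=200/np.tan(np.radians(f["vfov"])/2); return F
def ray(f,u,v):
    F=K(f);d=np.array([(u-f["cx"])/F,(v-f["cy"])/F,1.]);R=np.array(f["R"]);t=np.array(f["t"])
    return -R.T@t,R.T@d
def onz(f,u,v,z):
    c,d=ray(f,u,v);return c+d*(z-c[2])/d[2]
def proj(f,X):
    p=np.array(f["R"])@np.array(X)+np.array(f["t"]);return p[:2]/p[2]*K(f)+[f["cx"],f["cy"]]
E
python3 - <<'E'
from h import *
s=arm.observe();print(s["position"],s["orientation"],s["ft_force"],s["time"])
ims=[]
for n in("scene","top"):
    f=arm.grab_frame(n);cv2.imwrite(f"pics/{n}0.png",f["pixels"])
    c,_=ray(f,0,0);print(n,c,f["vfov"],np.round(f["R"],2).tolist())
    for q in("bracket","block","punch_mid","awl_mid","bowl_mid","slot"):
        try:
            for d in arm.search_frame(f,q)[:3]:
                b=d["box"];print(q,round(d["p"],2),np.round(b),[np.round(onz(f,b[0],b[1],z),3)[:2].tolist() for z in (0,.06,.1)])
        except Exception as e: print(q,e)
E
```

```text
[0.27617438 0.61545507 0.23057868] [-1.01085542e-04  2.09346471e-01  9.77841295e-01 -6.68659546e-04] [-0.17239692 -0.14977198  0.31067761] 0.0
scene [0.92549171 0.48531672 0.49636763] 57.805452480398266 [[-0.81, 0.58, 0.01], [0.32, 0.47, -0.82], [-0.48, -0.67, -0.57]]
bracket 0.76 [328. 176.  70.  83.] [[0.419, -0.193], [0.48, -0.111], [0.521, -0.056]]
block 0.88 [379. 303.  87.  86.] [[0.601, 0.207], [0.641, 0.241], [0.667, 0.263]]
block 0.62 [425. 257.  75.  70.] [[0.447, 0.175], [0.505, 0.212], [0.543, 0.237]]
punch_mid 0.76 [411. 217.  18.  40.] [[0.369, 0.065], [0.437, 0.116], [0.481, 0.15]]
awl_mid 0.87 [448. 244.  22.  32.] [[0.379, 0.175], [0.445, 0.213], [0.489, 0.238]]
awl_mid 0.6 [328. 175.  72.  85.] [[0.416, -0.196], [0.478, -0.113], [0.519, -0.058]]
bowl_mid 0.69 [265. 192.  39.  26.] [[0.595, -0.217], [0.635, -0.133], [0.662, -0.076]]
slot 0.86 [326. 175.  75.  84.] [[0.42, -0.198], [0.481, -0.116], [0.522, -0.06]]
top [0.41378293 0.02726736 1.23591941] 44.567030148090225 [[0.01, -1.0, 0.0], [-0.99, -0.01, -0.13], [0.13, 0.0, -0.99]]
bracket 0.68 [395. 239. 103.  66.] [[0.488, -0.164], [0.484, -0.155], [0.482, -0.149]]
block 0.59 [254. 242.  59.  22.] [[0.477, 0.192], [0.474, 0.184], [0.472, 0.179]]
punch_mid 0.73 [234. 238.  14.  16.] [[0.486, 0.245], [0.482, 0.235], [0.48, 0.227]]
awl_mid 0.44 [232. 240.  10.  16.] [[0.481, 0.249], [0.478, 0.238], [0.476, 0.231]]
awl_mid 0.19 [401. 187.  35.  30.] [[0.622, -0.181], [0.612, -0.17], [0.605, -0.164]]
bowl_mid 0.66 [400. 188.  34.  33.] [[0.619, -0.179], [0.609, -0.169], [0.603, -0.162]]
slot 0.69 [395. 241. 101.  68.] [[0.482, -0.164], [0.479, -0.155], [0.477, -0.149]]
```

View pics/top0.png

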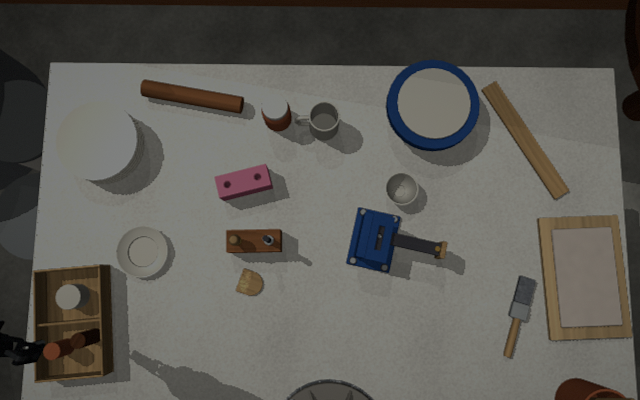

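View pics/scene0.png

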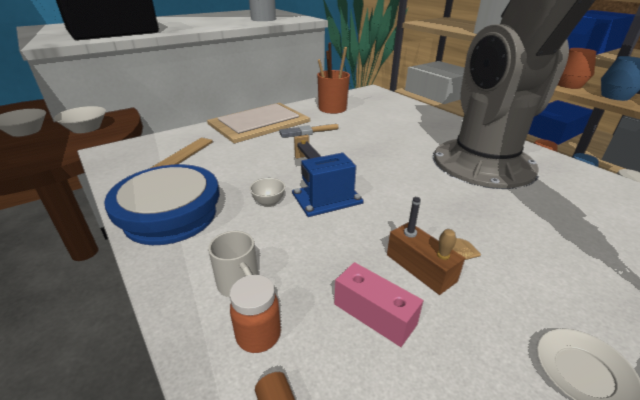

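Top view: the block is at (254,241), with the awl at (233,240) and the punch head at (268,239), so the punch is in hole_b. The slot is at about (380,237), the bowl at (402,190), and the pink decoy at (244,182). The scene view agrees.

```bash
cat >> h.py <<'E'
from scipy.spatial.transform import Rotation as Rot
def Rt(s):
    q=s["orientation"];return Rot.from_quat([q[1],q[2],q[3],q[0]]).as_matrix()
def togo(X,s=None):
    s=s or arm.observe();return np.round(Rt(s).T@(np.array(X)-s["position"])*1000,1)
E
python3 - <<'E'
from h import *
f=arm.grab_frame("top");im=f["pixels"]
a=cv2.resize(im[200:280,220:300],(400,400),interpolation=cv2.INTER_CUBIC)
b=cv2.resize(im[200:280,340:420],(400,400),interpolation=cv2.INTER_CUBIC)
cv2.imwrite("pics/t1.png",np.hstack([a,b]))
print(onz(f,268,239,.14),onz(f,380,237,.102),onz(f,402,190,.04))
p=onz(f,268,239,.14);print(togo([p[0],p[1],.26]))
E
```

```text
[0.47705291 0.14323015 0.14      ] [ 0.48643149 -0.11276     0.102     ] [ 0.60752281 -0.17574312  0.04      ]
[-376.6 -349.   -28.7]
```

View pics/t1.png

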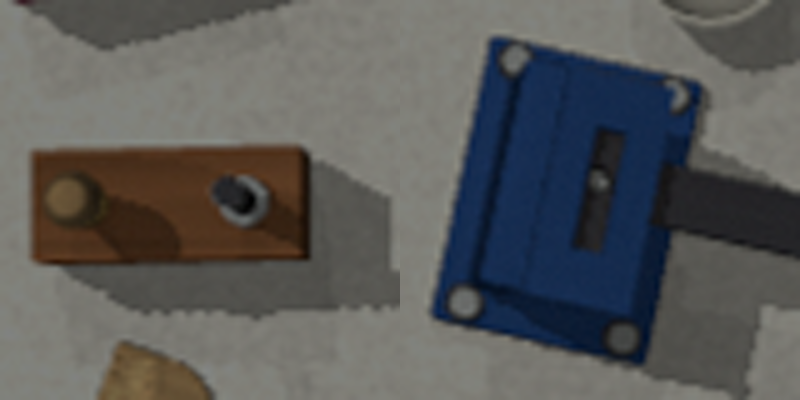

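Call:
step_arm(
  series=[
    [[-375,-348,-40],1.15,85],
    [[-375,-348,-40],1.15,85],
    [[-375,-348,-40],1.15,85],
    [[-375,-348,-40],1.15,85],
    [[-375,-348,-40],1.15,85],
    [[-375,-348,-40],1.15,85],
    [[-375,-348,-40],1.15,85],
    [[-375,-348,-40],1.15,85],
    [[-375,-348,-40],1.15,85],
    [[-375,-348,-40],1.15,85],
    [[-375,-348,-40],1.15,85],
    [[-375,-348,-40],1.15,85],
    [[-375,-348,-40],1.15,85],
    [[-375,-348,-40],1.15,85],
    [[-375,-348,-40],1.15,85],
    [[-375,-348,-40],1.15,85],
    [[-375,-348,-40],1.15,85],
    [[-375,-348,-40],1.15,85],
  ],
  squeeze=60,
)

```text
time: 2.55
position: [0.4759, 0.145, 0.2713]
orientation: [-0.0, 0.707, 0.707, -0.0]
ft_force: [0.8, 0.3, -0.1]
finger_gap: 0.0849
grasp_force: 0.0
```

Run:
```python
from h import *
s=arm.observe();print(s["time"],s["position"],np.round(Rt(s),2).tolist(),s["q"])
f=arm.grab_frame("wrist");cv2.imwrite("pics/w1.png",f["pixels"]);print(ray(f,0,0)[0],f["vfov"],np.round(f["R"],2).tolist())
for q in("punch_mid","block","awl_mid","bracket"):
    for d in arm.search_frame(f,q)[:2]: print(q,d["p"],np.round(d["box"]))
```

```text
2.55 [0.47590874 0.14498264 0.27128677] [[0.0, 1.0, -0.0], [1.0, -0.0, -0.0], [-0.0, -0.0, -1.0]] [-0.90626922  0.09029588  0.51983326  1.97078595 -0.05043877  1.09303075
 -0.36564032]
[0.47662734 0.21952709 0.41403924] 62.746024168953994 [[1.0, -0.0, -0.0], [-0.0, -0.96, 0.29], [-0.0, -0.29, -0.96]]
punch_mid 0.61 [326. 172.  20.  32.]
block 0.74 [459.  93.  89. 138.]
block 0.63 [323. 125.  58. 130.]
awl_mid 0.81 [323.  88.  31.  29.]
bracket 0.9 [332. 325. 115.  76.]
```

View pics/w1.png

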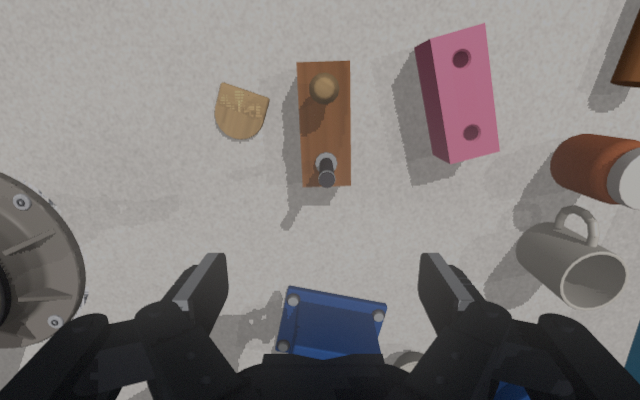

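Wrist view: the punch collar is at (326,161) and its head at (326,180). The awl is at (323,88). The punch leans slightly.

Run:
```python
from h import *
f=arm.grab_frame("wrist")
print(onz(f,326,161,.066),onz(f,326.5,180,.14))
for p in((297,62),(350,61),(303,186),(351,186)): print(onz(f,*p,.06))
f=arm.grab_frame("top");print(onz(f,268.6,240,.066),onz(f,266,238,.14))
```

```text
[0.47964352 0.15285068 0.066     ] [0.47946708 0.15042495 0.14      ]
[0.45051244 0.25233467 0.06      ]
[0.50367693 0.25314622 0.06      ]
[0.45400343 0.12346279 0.06      ]
[0.50765776 0.12336744 0.06      ]
[0.47894752 0.14956764 0.066     ] [0.47925057 0.14777017 0.14      ]
```

Call:
step_arm(
  series=[
    [[5.5,3.5,40],0,85],
    [[5.5,3.5,80],0,85],
    [[5.5,3.5,120],0,85],
    [[5.5,3.5,150],0,85],
    [[5.5,3.5,170],0,85],
    [[5.5,3.5,177],0,85],
    [[5.5,3.5,177],0,60],
    [[5.5,3.5,177],0,30],
    [[5.5,3.5,177],0,5],
    [[5.5,3.5,177],0,5],
    [[5.5,3.5,177],0,5],
    [[5.5,3.5,177],0,5],
    [[5.5,3.5,177],0,5],
    [[5.5,3.5,177],0,5],
    [[5.5,3.5,177],0,5],
    [[5.5,3.5,177],0,5],
  ],
  squeeze=100,
)

```text
time: 4.5
position: [0.4798, 0.1505, 0.0951]
orientation: [-0.0, 0.707, 0.707, 0.0]
ft_force: [-3.0, -0.1, 11.8]
finger_gap: 0.0117
grasp_force: 97.3
```

Run:
```python
from h import *
s=arm.observe();print({k:np.round(s[k],4).tolist() for k in("time","position","ft_force","finger_gap","grasp_force")})
```

```text
{'time': 4.5, 'position': [0.4798, 0.1505, 0.0951], 'ft_force': [-2.9711, -0.0904, 11.7749], 'finger_gap': 0.0117, 'grasp_force': 97.323}
```

Call:
step_arm(
  series=[
    [[0,0,-10],0,5],
    [[0,0,-30],0,5],
    [[0,0,-60],0,5],
    [[0,0,-95],0,5],
    [[0,0,-130],0,5],
    [[0,0,-135],0,5],
    [[-40,0,-135],0,5],
    [[-85,0,-135],0,5],
    [[-130,0,-135],0,5],
    [[-175,0,-135],0,5],
    [[-220,0,-135],0,5],
    [[-265,0,-135],0,5],
    [[-300,5,-135],0,5],
    [[-325,6,-135],0,5],
    [[-330,6,-135],0,5],
    [[-330,6,-135],0,5],
    [[-330,6,-135],0,5],
  ],
)

```text
time: 6.2
position: [0.485, -0.1787, 0.2291]
orientation: [-0.0, 0.707, 0.707, -0.0]
ft_force: [-0.4, 0.5, -2.0]
finger_gap: 0.0117
grasp_force: 97.6
```

Run:
```python
from h import *
s=arm.observe();print({k:np.round(s[k],4).tolist() for k in("time","position","ft_force","finger_gap","grasp_force","q")})
f=arm.grab_frame("wrist");print(ray(f,0,0)[0]);im=f["pixels"]
cv2.imwrite("pics/w2.png",im)
print(proj(f,s["position"]),proj(f,np.array(s["position"])-[0,0,.081]),proj(f,[.486,-.113,.102]))
np.savez("w2.npz",**{k:f[k] for k in("vfov","cx","cy","R","t")})
```

```text
{'time': 6.2, 'position': [0.485, -0.1787, 0.2291], 'ft_force': [-0.3691, 0.5056, -1.9797], 'finger_gap': 0.0117, 'grasp_force': 97.6058, 'q': [-0.4357, 0.2047, 0.7679, 1.9917, -0.1679, 1.0087, 0.4115]}
[ 0.48577504 -0.10425641  0.3718927 ]
[321.90182455 257.81077928] [322.38223993 204.79144348] [323.65463613 108.00261402]
```

View pics/w2.png

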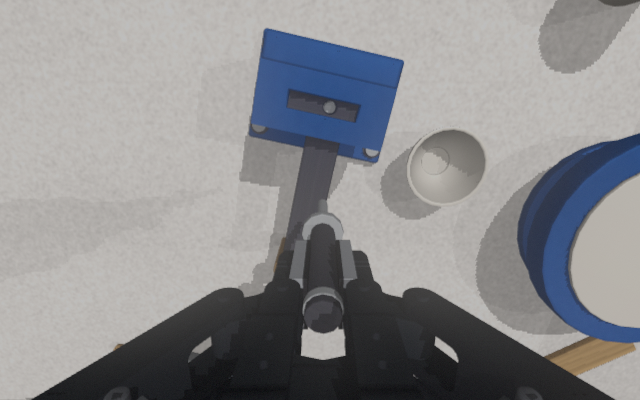

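Wrist view: the slot runs from (288,98) to (358,115) with the pin's bore at about (330,107). The punch hangs between the fingers, its collar at (322,229) and its tip at about (322,203). I'll zoom in on both.

Run:
```python
from h import *
im=cv2.imread("pics/w2.png")
a=cv2.resize(im[70:140,280:370],None,fx=6,fy=6,interpolation=cv2.INTER_CUBIC)
b=cv2.resize(im[190:260,300:345],None,fx=6,fy=6,interpolation=cv2.INTER_CUBIC)
o=np.hstack([a,b]);cv2.imwrite("pics/w2c.png",cv2.convertScaleAbs(o,alpha=1.6))
```

```text
(no output)
```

View pics/w2c.png

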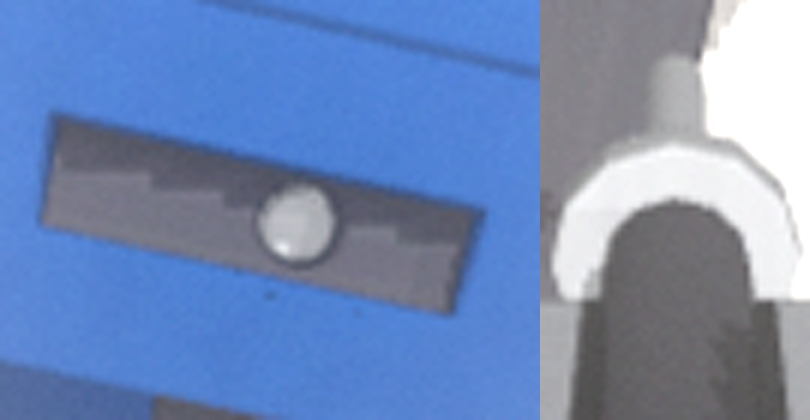

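Run:
```python
from h import *
f=dict(np.load("w2.npz"));
for k in("vfov","cx","cy"): f[k]=float(f[k])
B=onz(f,329.7,107,.091);S=onz(f,323.2,106,.102)
T=onz(f,322.8,204,.229-.081);print(B,S,T,"tcp",arm.observe()["position"])
c=[onz(f,280+u/6,70+v/6,.102) for u,v in((57,115),(485,210),(455,313),(40,225))];print(np.round(c,4))
a=(c[1]+c[2]-c[0]-c[3])/2;a/=np.linalg.norm(a);n=np.array([-a[1],a[0],0]);print("axis",a,"bore rel",(B-S)@a*1e3,(B-S)@n*1e3)
print("move world mm",(B-T)*1e3, "tip edge far",[proj(f,[.485,-.1787+.0035,z]) for z in(.143,.148,.153)])
```

```text
[ 0.49100746 -0.11256176  0.091     ] [ 0.48563991 -0.1114637   0.102     ] [ 0.48531444 -0.17816678  0.148     ] tcp [ 0.48514368 -0.17853128  0.22918645]
[[ 0.4593 -0.0987  0.102 ]
 [ 0.5155 -0.1107  0.102 ]
 [ 0.5119 -0.124   0.102 ]
 [ 0.4566 -0.1126  0.102 ]]
axis [ 0.97852999 -0.20610448  0.        ] bore rel 5.478613858607504 0.03179763671773525
move world mm [  5.69301386  65.6050278  -57.        ] tip edge far [array([322.37576258, 197.99704136]), array([322.35564324, 200.06446796]), array([322.33468714, 202.21787827])]
```

Call:
step_arm(
  series=[
    [[35,4,0],0,5],
    [[60,5.7,0],0,5],
    [[65.8,5.7,10],0,5],
    [[65.8,5.7,25],0,5],
    [[65.8,5.7,38],0,5],
    [[65.8,5.7,40],0,5],
    [[65.8,5.7,40],0,5],
    [[65.8,5.7,40],0,5],
  ],
)

```text
time: 7.05
position: [0.4911, -0.1143, 0.1897]
orientation: [0.0, 0.708, 0.707, 0.0]
ft_force: [-0.2, 0.3, -1.5]
finger_gap: 0.0118
grasp_force: 97.6
```

Run:
```python
from h import *
s=arm.observe();print({k:np.round(s[k],4).tolist() for k in("time","position","ft_force")},togo([.4908,-.1129,s["position"][2]]))
f=arm.grab_frame("wrist");im=f["pixels"]
print(proj(f,[.491,-.1126,.094]),proj(f,[s["position"][0],s["position"][1],.108]))
b=cv2.resize(im[150:250,270:380],None,fx=5,fy=5,interpolation=cv2.INTER_CUBIC)
cv2.imwrite("pics/w3.png",cv2.convertScaleAbs(b,alpha=1.6))
```

```text
{'time': 7.05, 'position': [0.4911, -0.1143, 0.1897], 'ft_force': [-0.1696, 0.2552, -1.5378]} [ 1.4 -0.3 -0. ]
[322.1989577  196.52622434] [322.28601522 204.42715797]
```

View pics/w3.png

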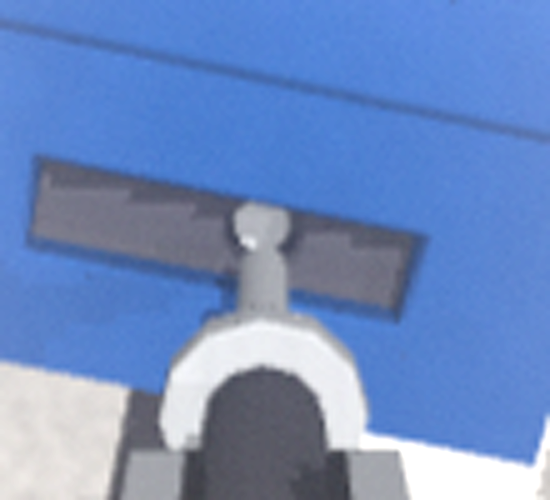

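Tip and bore line up in the picture to about 1 mm. I'll correct that and go down into the slot.

Call:
step_arm(
  series=[
    [[1.4,-0.3,0],0,5],
    [[1.4,-0.3,4],0,5],
    [[1.4,-0.3,8],0,5],
    [[1.4,-0.3,11],0,5],
    [[1.4,-0.3,12],0,5],
    [[1.4,-0.3,12.5],0,5],
    [[1.4,-0.3,13],0,5],
    [[1.4,-0.3,13.5],0,5],
    [[1.4,-0.3,14],0,5],
    [[1.4,-0.3,14.5],0,5],
    [[1.4,-0.3,15],0,5],
  ],
)

```text
time: 8.2
position: [0.4906, -0.1125, 0.1743]
orientation: [0.0, 0.707, 0.707, -0.0]
ft_force: [-0.5, 0.2, -2.9]
finger_gap: 0.0116
grasp_force: 97.6
```

Call:
step_arm(
  series=[
    [[0,0,0.5],0,5],
    [[0,0,1],0,5],
    [[0,0,1.5],0,5],
    [[0,0,2],0,5],
    [[0,0,2.5],0,5],
  ],
)

```text
time: 8.7
position: [0.4907, -0.1125, 0.1719]
orientation: [0.0, 0.707, 0.707, 0.0]
ft_force: [-1.5, 0.4, 5.7]
finger_gap: 0.012
grasp_force: 97.8
```

Call:
step_arm(
  series=[
    [[0,0,0.5],0,5],
    [[0,0,1],0,5],
    [[0,0,1.5],0,5],
    [[0,0,2],0,5],
    [[0,0,2.5],0,5],
  ],
)

```text
time: 9.2
position: [0.4908, -0.1127, 0.1697]
orientation: [0.0, 0.708, 0.707, 0.0]
ft_force: [-1.9, -0.2, 7.5]
finger_gap: 0.0118
grasp_force: 98.2
```

The force sits at about 10 N and the pin is moving. I'll keep driving at 10 mm/s.

Call:
step_arm(
  series=[
    [[0,0,1],0,5],
    [[0,0,2],0,5],
    [[0,0,3],0,5],
    [[0,0,4],0,5],
    [[0,0,5],0,5],
    [[0,0,6],0,5],
    [[0,0,7],0,5],
    [[0,0,8],0,5],
    [[0,0,9],0,5],
    [[0,0,10],0,5],
  ],
)

```text
time: 10.2
position: [0.4908, -0.1127, 0.1597]
orientation: [0.0, 0.708, 0.707, 0.0]
ft_force: [-1.8, 0.1, 9.5]
finger_gap: 0.0117
grasp_force: 98.4
```

Call:
step_arm(
  series=[
    [[0,0,1],0,5],
    [[0,0,2],0,5],
    [[0,0,3],0,5],
    [[0,0,4],0,5],
    [[0,0,5],0,5],
    [[0,0,6],0,5],
    [[0,0,6.5],0,5],
    [[0,0,7],0,5],
  ],
)

```text
time: 11.0
position: [0.4908, -0.1127, 0.1527]
orientation: [0.0, 0.708, 0.707, 0.0]
ft_force: [-2.3, 0.2, 7.6]
finger_gap: 0.0119
grasp_force: 98.4
```

Call:
step_arm(
  series=[
    [[0,0,0.5],0,5],
    [[0,0,1],0,5],
    [[0,0,1.5],0,5],
    [[0,0,2],0,5],
    [[0,0,2.5],0,5],
  ],
)

```text
time: 11.5
position: [0.4908, -0.1126, 0.1502]
orientation: [0.0, 0.708, 0.707, 0.0]
ft_force: [-1.6, 1.0, 8.1]
finger_gap: 0.0119
grasp_force: 98.4
```

Call:
step_arm(
  series=[
    [[0,0,0.4],0,5],
    [[0,0,0.8],0,5],
    [[0,0,1.2],0,5],
    [[0,0,1.5],0,5],
  ],
)

```text
time: 11.9
position: [0.4908, -0.1126, 0.1487]
orientation: [0.0, 0.707, 0.707, 0.0]
ft_force: [-2.7, 0.1, 6.8]
finger_gap: 0.0118
grasp_force: 98.3
```

The pin's upper end is at least 27 mm down: contact came at a TCP height of at most 174 mm, and I drove it on from there. Now I'll withdraw and go back above the hole.

Call:
step_arm(
  series=[
    [[0,0,-2],0,5],
    [[0,0,-7],0,5],
    [[0,0,-15],0,5],
    [[0,0,-30],0,5],
    [[0,0,-50],0,5],
    [[0,0,-75],0,5],
    [[20,0,-85],0,5],
    [[60,-4,-85],0,5],
    [[105,-8,-85],0,5],
    [[150,-11,-85],0,5],
    [[195,-11,-85],0,5],
    [[235,-11,-85],0,5],
    [[255,-11,-85],0,5],
    [[263,-11,-85],0,5],
    [[263,-11,-85],0,5],
    [[263,-11,-85],0,5],
    [[263,-11,-85],0,5],
  ],
)

```text
time: 13.6
position: [0.48, 0.1491, 0.2335]
orientation: [0.0, 0.708, 0.706, 0.0]
ft_force: [-0.0, 0.5, -1.0]
finger_gap: 0.0117
grasp_force: 97.6
```

Run:
```python
from h import *
s=arm.observe();print({k:np.round(s[k],4).tolist() for k in("time","position","ft_force")},togo([.4798,.1505,.0951]))
f=arm.grab_frame("wrist");im=f["pixels"]
P=s["position"]
print("tip pred",proj(f,[P[0],P[1],P[2]-.085]),"far edge",proj(f,[P[0],P[1]+.0035,P[2]-.085]),"hole",proj(f,[.4798,.1505,.06]))
b=cv2.resize(im[120:250,260:390],None,fx=4.5,fy=4.5,interpolation=cv2.INTER_CUBIC)
cv2.imwrite("pics/w4.png",cv2.convertScaleAbs(b,alpha=1.6))
```

```text
{'time': 13.6, 'position': [0.48, 0.1491, 0.2335], 'ft_force': [-0.0062, 0.4836, -0.989]} [  1.5  -0.3 138.4]
tip pred [322.33526403 203.00696371] far edge [322.31417419 198.43283381] hole [322.28863783 173.73042482]
```

View pics/w4.png

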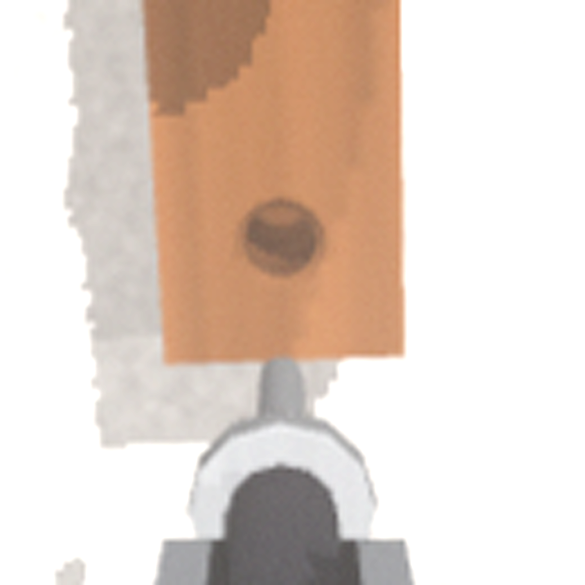

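The hole is at (322.7,172.7) and the tip edge at row 199. Both match the prediction, so I'll insert.

Call:
step_arm(
  series=[
    [[1.7,-0.3,20],0,5],
    [[1.7,-0.3,50],0,5],
    [[1.7,-0.3,75],0,5],
    [[1.7,-0.3,84],0,5],
    [[1.7,-0.3,88],0,5],
    [[1.7,-0.3,92],0,5],
    [[1.7,-0.3,97],0,5],
    [[1.7,-0.3,105],0,5],
    [[1.7,-0.3,115],0,5],
    [[1.7,-0.3,125],0,5],
    [[1.7,-0.3,131],0,5],
    [[1.7,-0.3,134],0,5],
    [[1.7,-0.3,135],0,5],
    [[1.7,-0.3,136],0,5],
    [[1.7,-0.3,136.5],0,5],
    [[1.7,-0.3,137],0,5],
  ],
)

```text
time: 15.25
position: [0.4797, 0.1522, 0.0965]
orientation: [0.0, 0.707, 0.707, 0.0]
ft_force: [0.3, -0.5, -1.1]
finger_gap: 0.0114
grasp_force: 97.6
```

Call:
step_arm(
  series=[
    [[0,0,0.5],0,5],
    [[0,0,1],0,5],
  ],
)

```text
time: 15.45
position: [0.4796, 0.1522, 0.0954]
orientation: [0.0, 0.707, 0.707, 0.0]
ft_force: [-0.4, -1.0, -1.0]
finger_gap: 0.0118
grasp_force: 97.6
```

Call:
step_arm(
  series=[
    [[-0.8,0,0.4],0,5],
    [[-1,0,0.7],0,5],
    [[-1,0,0.7],0,5],
  ],
)

```text
time: 15.75
position: [0.4797, 0.1518, 0.0951]
orientation: [-0.0, 0.707, 0.707, 0.0]
ft_force: [-3.5, 2.4, 9.7]
finger_gap: 0.0116
grasp_force: 98.5
```

Collar seated. I'll open and retreat.

Call:
step_arm(
  series=[
    [[-1,0,0.7],0,20],
    [[-1,0,0.7],0,40],
    [[-1,0,0.7],0,60],
    [[-1,0,0.7],0,80],
    [[-1,0,0.7],0,80],
    [[-1,0,0.7],0,80],
    [[-1,0,0.7],0,80],
    [[-1,0,-10],0,80],
    [[-1,0,-40],0,80],
    [[-1,0,-80],0,80],
    [[-1,0,-125],0,80],
    [[-1,0,-165],0,80],
    [[-1,0,-175],0,80],
    [[-1,0,-175],0,80],
    [[-1,0,-175],0,80],
  ],
)

```text
time: 17.25
position: [0.4791, 0.15, 0.2689]
orientation: [-0.0, 0.707, 0.707, -0.0]
ft_force: [-0.4, 0.4, 0.2]
finger_gap: 0.0801
grasp_force: 0.0
```

Run:
```python
from h import *
s=arm.observe();print({k:np.round(s[k],4).tolist() for k in("time","position","ft_force","finger_gap")})
f=arm.grab_frame("wrist");im=f["pixels"];g=arm.grab_frame("scene")["pixels"]
print("collar",proj(f,[.4797,.151,.066]),"head",proj(f,[.4797,.151,.14]))
b=cv2.resize(im[40:240,230:430],(500,500),interpolation=cv2.INTER_CUBIC)
sc=cv2.resize(g[150:310,350:446],(300,500),interpolation=cv2.INTER_CUBIC)
cv2.imwrite("pics/w5.png",cv2.convertScaleAbs(np.hstack([b,sc]),alpha=1.3))
```

```text
{'time': 17.25, 'position': [0.4791, 0.15, 0.2689], 'ft_force': [-0.3537, 0.4191, 0.2207], 'finger_gap': 0.0801}
collar [323.31742503 167.95362248] head [323.28838421 185.99071022]
```

View pics/w5.png

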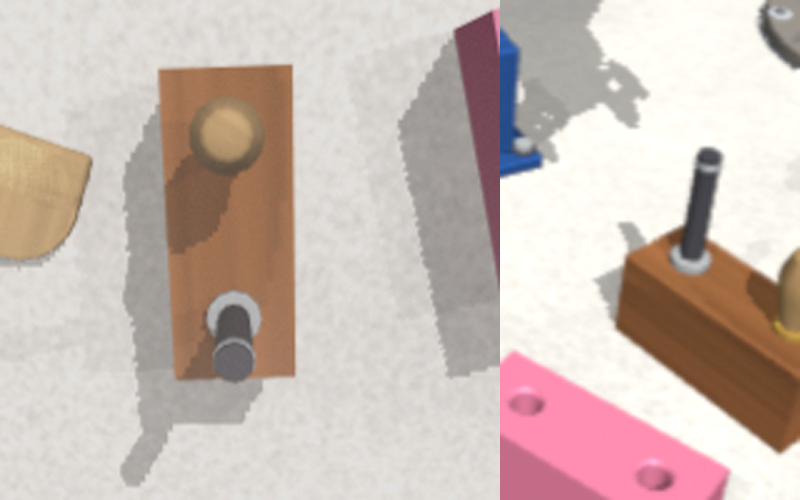

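The punch stands upright with its collar flat on the block, and the awl hasn't moved. Handing in.

```bash
python3 -c "
from station import arm
print(arm.close_job())"
```

```text
the job is handed in; nothing more can be done
None
```

I drove the pin at least 27 mm down, out of the hinge block, at about 10 N, then stood the punch back upright and home in its hole. The awl and bowl were left alone. I handed the job in at about 17 s but got no verdict back.

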